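# Set the eccentric roller of a pastry-strip guide to the wide gauge

### The arm

A 7-joint arm with a two-finger parallel gripper is mounted at the origin on a cart in front of the work surface, level with it; the furniture and walls round the work are solid. World frame = base frame: x ahead of the robot, y to its left, z up, the work surface at z = 0. Lengths are in mm, angles in rad, forces in N, time in s.
With the tool pointing down it reaches from about 425 to 825 mm from the base axis. Payload 3.6 kg.
Tool frame: the origin (TCP) lies at the centre of the arm's flange, where the gripper is bolted on; the fingertips stand 186 mm ahead of it and the grasp point (between the pads) lies 167 mm ahead of it; z points along the fingers, y is the line along which they close (so a half turn about z gives the same grasp; the last joint's range is limited). The gripper opens to 93 mm and grips with 3 to 60 N. Pads are 15 mm wide; open, the fingers measure 128 mm over their backs; the gripper's body (75 mm by 188 mm) begins 65 mm behind the grasp point.
Start: joints at [-1.187, 0.615, -0.013, 1.423, 0.008, 1.103, -0.04], TCP at [259.547, 595.912, 404.74] pointing down, gripper open.
Joint ranges: [-3.12, 3.12], [-0.3, 2.06], [-1.34, 1.32], [0.26, 2.42], [-1.36, 4.5], [0.01, 1.98], [-2.84, 2.84]. Speed limits (rad/s): [2.79, 2.79, 3.14, 3.14, 3.14, 3.14, 3.14].

### API

Orientations are given as a unit quaternion [w, x, y, z].
In Python, from cell import bot gives the robot as it stands. The module is installed in compiled form; this text tells all that it offers.
- The arm moves only by the tool arm_command, never from a script. Its argument "plan" is a list that holds one entry, the list of rows, each a list of 4 numbers: the shift along the tool's x, y, z in cm, then the turn about the tool's z in degrees. A call has 1 to 5 rows; each row is the pose to reach, as a shift and turn from the pose commanded when the call began, along the tool's axes at that moment; what a row does not reach only later rows make up. A row lasts 1/8 s, in which the tool goes at most 62.5 mm and 10.7 degrees, less where a joint would pass 70% of its speed; a pose out of reach is approached as far as the arm can. A call with a gripper value outside its range is refused whole. "grip" is the closure, from -1 (fully open) to 1 (shut), set as the call begins (left out, the last holds). The fingers move at their own pace and stop on an object; "squeeze" is the grip in N (left out, the last holds). Time passes only in rows, so rows that repeat a pose let the fingers close. It gives the time, the measured TCP pose, the force, the opening and the grip force at its end, in the units of the state.
- bot.get_obs(): the state, without advancing time (a new reading comes with each control period).
- bot.camera(name): name is "scene" or "side" or "wrist"; returns a dict with "frame" (384x512x3 uint8, red, green, blue), "z_map" (384x512 float32, mm along the optical axis (not along the pixel's ray), 0 where there is no reading), "fx", "fy", "cx", "cy" (pixels), "k1" (the pictures are not rectified: a ray, as slopes to the right and down, at radius r is drawn at 1 + k1 r^2 times it, then the intrinsics apply), "rvec" (rotation vector, rad) and "tvec" (3), from world to camera coordinates, as OpenCV has them; the wrist camera has in their place "tool_from_camera" (4x4, takes a point from camera to tool coordinates, whose origin is the TCP and whose axes are the flange's). Camera axes: x right, y down, z forward; pixel columns grow to the right and rows downward; lengths in mm; the calibration is good to about 2 mm. A picture is of the moment at which its call begins: read the wrist's pose just before it.
- bot.close_job(): hands the job in; it is judged then, once.
The state is a dict: "time": time; "joints": joint angles; "qvel": joint speeds; "joint_torque": joint torques, N m; "ee_pos": TCP position; "tool_rot": TCP orientation; "ft_force": force on the tool from outside, world axes, zero at the start; "torque": the same for the moment, N m; "width": finger opening in mm; "grip_force": force on a finger pad.
Only numpy, scipy, OpenCV 4.12 (cv2) and the standard library are available. Lean on these libraries where they do the work, as an engineer would, in place of code of your own. Each camera call takes 0.05 s, during which the arm holds its last target. There are 200 camera calls.

### The job

Turn the bar handle of the eccentric roller on the white strip-cutting guide until the gap between roller and fence lets the wider of the two wooden gauges slide through freely, with no more than a finger's width (15 mm) of play. Then check it: stand the wider gauge on the board at the open left end, along the fence, slide it to the right through the gap up to the end stop, and leave it there. Leave the narrower gauge where it stands.

Things in the scene. Friction and masses are not known exactly. Their poses are not given: they have to be found in the camera images.
- guide: Fixed white board 160 x 300 x 12 mm on the worktop. Origin: centre of its underside; x across it, away from the robot, y along it to the left, z up. Steel fence along the far side: inner face at x = 62 mm, top z = 28. The gauge's lane runs along the near face of the fence, open at the left end. The roller's upright axis is at x = -16, y = 0.
- stop (a point): Middle of the steel end stop's face at the right end of the lane: x = 35, y = -136, z = 20 mm on the board; axes as the board's. The stop is 54 mm wide (x), top z = 28 mm. A 60 mm long gauge against it has its centre at y = -106 mm.
- cam (a joint): Angle of the eccentric roller, rad, 0 to 3.0, growing counter-clockwise from above. Gap to the fence = 48 mm - 22 mm x cos(angle): 26 mm at 0 (lobe points at the fence), 48 mm at 1.57 (bar handle parallel with the fence, lobe to the left). Starts at 0.2 to 0.75, too tight for the wide gauge: turn counter-clockwise. Stiff (0.12 N m), stays where it is left.
- cam_grip (a point): Middle of the roller's black bar handle, on the turning axis, 47 mm above the worktop. Bar 58 mm long, 14 mm thick, 30 to 62 mm above the worktop, along this point's x, which points to the lobe. Under it the roller: steel disc of radius 30 mm, top at 28 mm, centre 22 mm off the axis; at 1.57 it reaches from y = -8 to 52 mm along the board.
- gauge_wide_grip (a point): Middle of the upright grip of the wider dark wooden gauge, 46 mm above its underside. Block 40 mm wide (x), 60 long (y), 24 high; grip 28 mm (x) by 16 mm (y), centred, up to 68 mm. Loose, about 90 g. Slides lengthwise in the lane, either way round. Starts on the worktop left of the board; the two gauges may swap places.
- gauge_narrow_grip (a point): The same point of the narrower gauge: same make and height, block 24 mm wide (x), 60 mm long (y), grip 16 x 16 mm. Not used: leave it standing.

How it is judged (in metres and radians):
On the way, in this order (a step that is already met when the one before it is completed fails the run):
1. the roller is set: gap wide enough for the wide gauge, with at most about 15 mm of play (value of joint cam between 1.25 and 1.95 rad and y of gauge_wide_grip in the frame of guide above 0.06 m), for 0.2 s.
2. the wide gauge, flat on the board, is in the gap between roller and fence (y of gauge_wide_grip in the frame of guide between -0.005 and 0.045 m and x of gauge_wide_grip in the frame of guide between 0.015 and 0.055 m and z of gauge_wide_grip in the frame of guide below 0.07 m), for 0.03 s.
At the end, for the whole second after the job is handed in: The roller stands between 1.25 and 1.95 rad (gap about 41 to 56 mm for the 40 mm gauge), and the wide gauge stands released and still, flat on the board in the lane beyond the roller, within about 18 mm of the end stop (value of joint cam between 1.25 and 1.95 rad and y of gauge_wide_grip in the frame of guide below -0.088 m and x of gauge_wide_grip in the frame of guide between 0.01 and 0.055 m and z of gauge_wide_grip in the frame of guide between 0.05 and 0.064 m and angle between gauge_wide_grip's own z axis and vertical below 0.1 rad and linear speed of gauge_wide below 0.02 m/s); the robot touches nothing.
It fails at once if the narrow gauge is shifted by more than 30 mm (distance of gauge_narrow_grip from where it was at the start of the episode above 0.03 m).
It also fails if it takes over 51 s, if anything falls off the work surface, if the arm or the gripper's body presses on something with over 40 N, if the wrist force passes 120 N, or if a joint passes its speed limit or range.

## Working session

There is one attempt and no reset: what is moved stays moved. The work goes in short steps, Python scripts to look and compute and a tool call to move; the robot and the scene stay as the last step left them, time stands still between calls to the robot, and variables do not carry over. Pictures are saved under pics/ and viewed, at most 10 in all, crops included, and the job is handed in when it is done.

Besides the shell and the picture viewer there is one more tool, called after "Call:" in YAML: its name, and indented under it one key for each argument. arm_command: Moves the arm, as the interface text tells. Its arguments: {"type":"object","properties":{"plan":{"type":"array"},"grip":{"type":"number"},"squeeze":{"type":"number"}},"required":["plan"]}

```bash
mkdir -p pics; cat > h.py <<'E'
import numpy as np, cv2
from cell import bot
def pts(c):
    """world points per pixel from depth map"""
    h,w=c["z_map"].shape
    u,v=np.meshgrid(np.arange(w),np.arange(h))
    K=np.array([[c["fx"],0,c["cx"]],[0,c["fy"],c["cy"]],[0,0,1]],float)
    n=cv2.undistortPoints(np.stack([u,v],-1).reshape(-1,1,2).astype(np.float64),K,np.array([c["k1"],0,0,0,0.])).reshape(h,w,2)
    z=c["z_map"]; P=np.dstack([n[...,0]*z,n[...,1]*z,z])
    if "rvec" in c:
        R=cv2.Rodrigues(np.array(c["rvec"],float))[0]; t=np.array(c["tvec"],float).ravel()
        W=(P-t)@R
    else:
        from scipy.spatial.transform import Rotation as Ro
        T=np.array(c["tool_from_camera"]); o=c["obs"]
        q=o["tool_rot"]; R=Ro.from_quat([q[1],q[2],q[3],q[0]]).as_matrix()
        W=(P@T[:3,:3].T+T[:3,3])@R.T+np.array(o["ee_pos"])
    return W
def cam(n):
    o=bot.get_obs(); c=bot.camera(n); c["obs"]=o; return c
E
python3 - <<'E'
from h import *
ims=[]
for n in("scene","side","wrist"):
    c=cam(n); cv2.imwrite(f"pics/{n}0.png",c["frame"][...,::-1]); np.save(n+"0",np.dstack([pts(c),c["frame"]])); 
    print(n,(c["z_map"]>0).mean())
print(bot.get_obs())
a=cv2.imread("pics/scene0.png");b=cv2.imread("pics/side0.png")
cv2.imwrite("pics/ab.png",cv2.resize(np.hstack([a,b]),(800,300)))
E
```

```text
scene 0.9961344401041666
side 0.9960886637369791
wrist 0.9957427978515625
{'time': 0.15, 'joints': array([-1.18649905,  0.61570366, -0.01261847,  1.42450001,  0.00813357,
        1.10341652, -0.04042188]), 'qvel': array([ 1.23039466e-03, -4.24971582e-03,  4.38064959e-04, -6.23725995e-03,
       -1.18274646e-03,  7.87830477e-05, -8.72396745e-04]), 'joint_torque': array([ 8.34208477e-04, -4.59349072e+01,  2.09556310e-01, -1.65941513e+01,
       -6.10877993e-02,  1.81296235e-02,  1.59424535e-04]), 'ee_pos': array([259.46478763, 595.71539812, 403.85286579]), 'tool_rot': array([-1.78780801e-04,  2.03928640e-01,  9.78985257e-01, -9.72106511e-04]), 'ft_force': array([ 1.2200413 ,  0.32384009, -0.02617031]), 'torque': array([-0.00534623, -0.02738398,  0.01507709]), 'grip_force': 0.0, 'width': 92.9721059014755}
```

View pics/scene0.png

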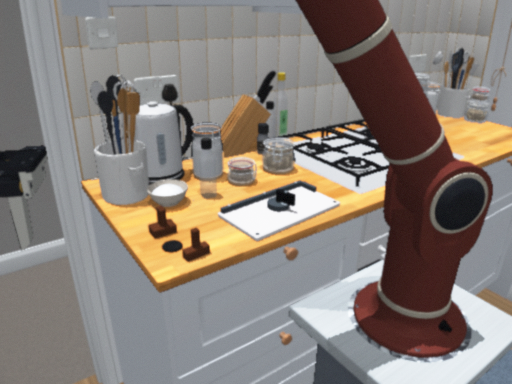

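View pics/side0.png

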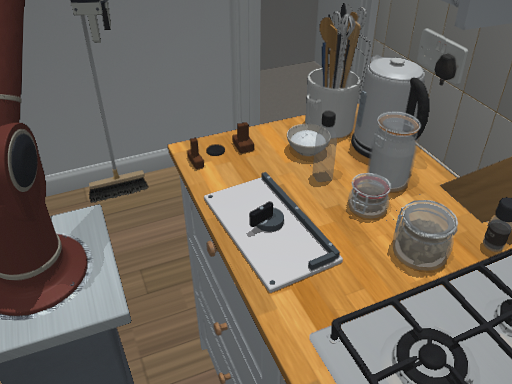

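Scene view: guide at (280,208), gauges at (162,225) and (196,247). Side view: roller bar at (261,213), gauges at (196,153) and (243,138), and the far one looks wider. Next I'll measure these from depth.

```bash
python3 - <<'E'
from h import *
for n in("side","scene"):
    A=np.load(n+"0.npy"); W=A[...,:3]; C=A[...,3:]
    h=W[...,2]; s=C.sum(-1)
    hsv=cv2.cvtColor(C.astype(np.uint8),cv2.COLOR_RGB2HSV)
    reg=(W[...,0]>300)&(W[...,0]<900)&(abs(W[...,1])<600)
    wh=reg&(hsv[...,1]<40)&(hsv[...,2]>190)&(h>4)&(h<20)
    k,l,st,ce=cv2.connectedComponentsWithStats(wh.astype(np.uint8))
    i=1+st[1:,4].argmax(); p=W[l==i][:,:2].astype(np.float32)
    print(n,"board",cv2.minAreaRect(p),st[i],np.median(W[l==i][:,2]))
    bx=cv2.boxPoints(cv2.minAreaRect(p));print(bx.round())
    dk=reg&(s<300)&(h>5)&(h<75)
    k,l,st,ce=cv2.connectedComponentsWithStats(dk.astype(np.uint8))
    for i in range(1,k):
        if st[i,4]<40: continue
        q=W[l==i]; 
        for lo,hi,nm in((5,80,"all"),(14,32,"low"),(36,80,"hi")):
            m=q[(q[:,2]>lo)&(q[:,2]<hi)]
            if len(m)>8:
                r=cv2.minAreaRect(m[:,:2].astype(np.float32));print(ce[i].round(),nm,len(m),np.round(r[0]),np.round(r[1]),round(r[2]),"z",m[:,2].max().round(),"rgb",C[l==i].mean(0).round())
A=np.load("wrist0.npy");W=A[...,:3];print("wrist centre",W[192,256],W[0,0],W[0,511],W[383,0],W[383,511])
E
```

```text
side board ((446.8668212890625, -60.17889404296875), (140.1124725341797, 298.7640075683594), 4.9538774490356445) [ 205  178  122  111 5632] 12.210789436339567
[[ 364.   83.]
 [ 390. -215.]
 [ 530. -203.]
 [ 504.   95.]]
[312. 116.] all 246 [724. 246.] [81. 31.] 73 z 75.0 rgb [93. 95. 94.]
[312. 116.] low 16 [717. 265.] [49.  5.] 77 z 31.0 rgb [93. 95. 94.]
[312. 116.] hi 210 [722. 242.] [73. 31.] 73 z 75.0 rgb [93. 95. 94.]
[347. 123.] all 280 [801. 190.] [69. 14.] 20 z 74.0 rgb [96. 97. 95.]
[347. 123.] low 76 [800. 190.] [59.  8.] 16 z 32.0 rgb [96. 97. 95.]
[347. 123.] hi 155 [795. 186.] [51. 10.] 9 z 74.0 rgb [96. 97. 95.]
[379. 159.] all 1171 [769.  53.] [249.  82.] 90 z 75.0 rgb [85. 85. 84.]
[379. 159.] low 200 [769.  47.] [ 72. 235.] 1 z 32.0 rgb [85. 85. 84.]
[379. 159.] hi 794 [765.  45.] [ 78. 233.] 1 z 75.0 rgb [85. 85. 84.]
[243. 138.] all 445 [522. 245.] [65. 38.] 88 z 71.0 rgb [60. 40. 28.]
[243. 138.] low 200 [522. 245.] [63. 39.] 88 z 32.0 rgb [60. 40. 28.]
[243. 138.] hi 164 [522. 245.] [17. 28.] 80 z 71.0 rgb [60. 40. 28.]
[195. 154.] all 312 [389. 224.] [24. 59.] 
[... 3565 characters left out ...]
l 463 [579. 239.] [ 61. 165.] 80 z 67.0 rgb [77. 46. 30.]
[161. 223.] low 226 [580. 244.] [ 57. 161.] 84 z 32.0 rgb [77. 46. 30.]
[161. 223.] hi 127 [521. 250.] [29. 16.] 3 z 67.0 rgb [77. 46. 30.]
[195. 246.] all 416 [386. 229.] [22. 59.] 1 z 67.0 rgb [75. 44. 28.]
[195. 246.] low 201 [386. 230.] [22. 57.] 1 z 32.0 rgb [75. 44. 28.]
[195. 246.] hi 114 [386. 228.] [15. 14.] 86 z 67.0 rgb [75. 44. 28.]
[170. 245.] all 101 [449. 258.] [35. 39.] 19 z 9.0 rgb [41. 39. 39.]
wrist centre [ 513.03610266  475.06976913 -899.09755183] [-618.28896534 -143.26226133 -903.81761113] [ 194.3769052  1520.22892559 -673.31883371] [218.10680718 561.35565694 342.13675272] [256.81086464 648.50969359 341.25396434]
```

View pics/wrist0.png

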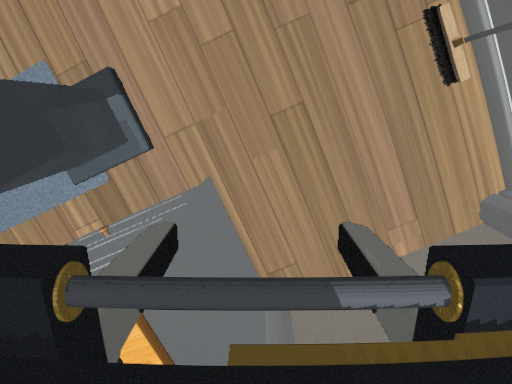

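Call:
arm_command:
  plan:
    - [[-4.2,-3.5,0,10],[-8.4,-7,0,20],[-12.6,-10.5,0,30],[-16.8,-14,0,40],[-21,-17.5,0,50]]

```text
time: 0.78
ee_pos: [382.7, 349.9, 404.7]
tool_rot: [-0.0, 0.601, 0.799, -0.0]
ft_force: [0.3, -0.4, -0.2]
width: 93.3
grip_force: 0.0
```

```bash
cat >> h.py <<'E'
def go(x,y,z,yaw):
    """shift (cm, tool axes) and turn (deg, tool z) from present pose to TCP at x,y,z with tool-y at world angle yaw"""
    from scipy.spatial.transform import Rotation as Ro
    o=bot.get_obs(); q=o["tool_rot"]; R=Ro.from_quat([q[1],q[2],q[3],q[0]]).as_matrix()
    d=R.T@(np.array([x,y,z])-o["ee_pos"])/10; now=np.degrees(np.arctan2(R[1,1],R[0,1]))
    t=-(yaw-now)
    print("t",o["time"],"pos",o["ee_pos"].round(1),"yaw",now.round(1),"zaxis",R[:,2].round(3),"j",o["joints"].round(2),"F",o["ft_force"].round(1),"w",round(o["width"],1),"\n  shift",d.round(2),"turn",round(t,1),"(mod 360)")
E
python3 -c "
from h import *
go(437,-60,404,-75);go(437,100,404,-75)"
```

```text
t 0.775 pos [382.7 349.9 404.7] yaw 16.1 zaxis [-0.  0. -1.] j [-0.95  0.42  0.24  1.81 -0.12  0.93 -0.38] F [ 0.3 -0.4 -0.2] w 93.3 
  shift [-40.88  -6.18   0.07] turn 91.1 (mod 360)
t 0.775 pos [382.7 349.9 404.7] yaw 16.1 zaxis [-0.  0. -1.] j [-0.95  0.42  0.24  1.81 -0.12  0.93 -0.38] F [ 0.3 -0.4 -0.2] w 93.3 
  shift [-25.51  -1.73   0.07] turn 91.1 (mod 360)
```

Call:
arm_command:
  plan:
    - [[-5.3,0,0,10],[-10.6,0,0,20],[-15.9,-0.5,0,30],[-21.2,-1,0,40],[-25.5,-1.7,0,50]]

```text
time: 1.4
ee_pos: [438.3, 100.1, 404.9]
tool_rot: [0.0, 0.883, 0.47, 0.0]
ft_force: [0.2, -0.0, -0.7]
width: 93.2
grip_force: 0.0
```

```bash
python3 -c "
from h import *
go(437,-60,340,-75)"
```

```text
t 1.4 pos [438.3 100.1 404.9] yaw -34.0 zaxis [ 0. -0. -1.] j [-0.66  0.34  0.52  1.98 -0.22  0.87 -0.62] F [ 0.2 -0.  -0.7] w 93.2 
  shift [-13.35   8.83   6.49] turn 41.0 (mod 360)
```

Call:
arm_command:
  plan:
    - [[-3.4,2.2,1.5,10],[-6.7,4.4,3,20],[-10,6.6,4.5,30],[-13.3,8.8,6.4,41],[-13.3,8.8,6.4,41]]

```text
time: 2.02
ee_pos: [437.3, -59.9, 339.9]
tool_rot: [0.001, 0.991, 0.131, -0.001]
ft_force: [0.4, 0.0, -0.5]
width: 92.9
grip_force: 0.0
```

```bash
python3 - <<'E'
from h import *
go(437,-60,219,-75)
c=cam("wrist"); cv2.imwrite("pics/w1.png",c["frame"][...,::-1]); W=pts(c)
h=W[...,2];reg=(W[...,0]>330)&(W[...,0]<570)&(W[...,1]>-240)&(W[...,1]<140)
hsv=cv2.cvtColor(c["frame"],cv2.COLOR_RGB2HSV)
for nm,m in (("bar",reg&(h>50)&(h<70)),("top28",reg&(h>22)&(h<33)),("white",reg&(hsv[...,1]<40)&(hsv[...,2]>170)&(h>5)&(h<18))):
    k,l,st,ce=cv2.connectedComponentsWithStats(m.astype(np.uint8))
    for i in range(1,k):
        if st[i,4]>150:
            q=W[l==i];r=cv2.minAreaRect(q[:,:2].astype(np.float32));print(nm,ce[i].round(),st[i,4],np.round(r[0],1),np.round(r[1],1),round(r[2],1),"z",np.median(q[:,2]).round(1),q[:,:2].mean(0).round(1))
E
```

```text
t 2.025 pos [437.3 -59.9 339.9] yaw -74.9 zaxis [-0.003 -0.002 -1.   ] j [-0.39  0.46  0.67  2.09 -0.43  0.73 -0.75] F [ 0.4  0.  -0.5] w 92.9 
  shift [ 0.000e+00 -1.000e-02  1.209e+01] turn 0.1 (mod 360)
bar [260. 188.] 1016 [439.8 -61.4] [57.6 14. ] 17.6 z 62.2 [441.4 -60.9]
top28 [293. 101.] 5084 [498.8 -58.5] [ 65.6 292.9] 3.8 z 27.8 [519.9 -73.3]
top28 [258. 154.] 2509 [460.8 -54.6] [58.8 59.2] 62.3 z 28.4 [464.3 -53.7]
white [207.  70.] 526 [528.3  -3.1] [  3.5 196.6] 4.7 z 11.7 [526.8  13. ]
white [193. 124.] 11831 [457.1 -20.3] [111.5 220.2] 4.1 z 11.9 [474.1  15.6]
white [358. 177.] 6032 [ 472.8 -152.3] [138.4 114.4] 81.5 z 11.9 [ 465.1 -158.8]
white [303. 149.] 151 [479.3 -95.8] [23.5 17.7] 76.2 z 11.9 [478.6 -95.8]
white [227. 183.] 599 [418.  -31.6] [39.9 35.5] 56.1 z 11.8 [425.2 -31.1]
```

View pics/w1.png

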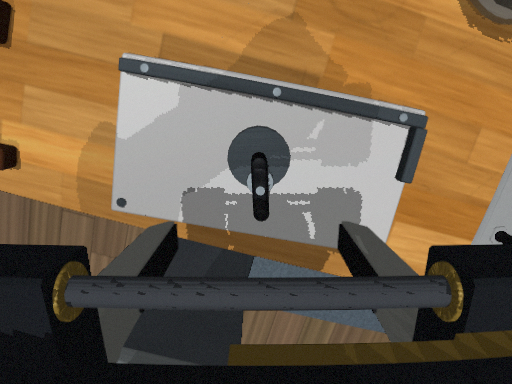

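Wrist view: the bar is at (260,188), disc at (258,155), fence along the top and end stop at (410,155), all as measured. I'll go down and grip the bar.

Call:
arm_command:
  plan:
    - [[0.2,0.2,4,-2.5],[0.2,0.2,8,-2.5],[0.2,0.2,12,-2.5],[0.2,0.2,12,-2.5]]

```text
time: 2.58
ee_pos: [440.1, -57.2, 219.3]
tool_rot: [-0.001, 0.988, 0.158, -0.002]
ft_force: [-0.6, 0.9, -0.3]
width: 93.3
grip_force: 0.0
```

Call:
arm_command:
  plan:
    - [[0,0,0,0],[0,0,0,0],[0,0,0,0],[0,0,0,0],[0,0,0,0]]
  grip: 1
  squeeze: 40

```text
time: 3.2
ee_pos: [440.5, -58.6, 221.0]
tool_rot: [0.0, 0.988, 0.156, 0.0]
ft_force: [-0.0, -0.2, -0.2]
width: 47.5
grip_force: 0.0
```

Call:
arm_command:
  plan:
    - [[0,0,0,0],[0,0,0,0],[0,0,0,0],[0,0,0,0],[0,0,0,0]]

```text
time: 3.82
ee_pos: [440.9, -60.4, 220.7]
tool_rot: [0.002, 0.988, 0.155, 0.001]
ft_force: [0.5, -6.2, -3.6]
width: 13.9
grip_force: 40.0
```

```bash
python3 -c "
from h import *
go(439.8,-61.4,220,3)"
```

```text
t 3.825 pos [440.9 -60.4 220.7] yaw -72.2 zaxis [ 0.002 -0.004 -1.   ] j [-0.2   0.66  0.42  2.19 -0.65  0.41 -0.5 ] F [ 0.5 -6.2 -3.6] w 13.9 
  shift [-0.14  0.06  0.07] turn -75.2 (mod 360)
```

Call:
arm_command:
  plan:
    - [[0,0,0,-8],[0,0,0,-16],[0,0,0,-24],[0,0,0,-32],[0,0,0,-40]]

```text
time: 4.45
ee_pos: [440.6, -60.0, 220.7]
tool_rot: [0.001, 0.874, 0.485, -0.0]
ft_force: [0.7, -4.1, -2.3]
width: 13.7
grip_force: 40.0
```

Call:
arm_command:
  plan:
    - [[0,0,0,-8],[0,0,0,-16],[0,0,0,-24],[0,0,0,-32],[0,0,0,-38]]

```text
time: 5.08
ee_pos: [440.1, -59.9, 220.7]
tool_rot: [0.0, 0.669, 0.743, -0.001]
ft_force: [-1.0, -3.8, -0.6]
width: 14.0
grip_force: 40.0
```

Call:
arm_command:
  plan:
    - [[0,0,0,0],[0,0,0,0]]

```text
time: 5.32
ee_pos: [440.1, -59.8, 220.7]
tool_rot: [0.0, 0.67, 0.742, -0.001]
ft_force: [-1.1, -5.2, -0.2]
width: 13.4
grip_force: 40.0
```

```bash
python3 -c "
from h import *
go(439.8,-61.4,220,4)"
```

```text
t 5.325 pos [440.1 -59.8 220.7] yaw 5.8 zaxis [-0.001 -0.002 -1.   ] j [ 0.03  0.62  0.08  2.18 -0.14  0.34  0.33] F [-1.1 -5.2 -0.2] w 13.4 
  shift [-0.15 -0.05  0.07] turn 1.8 (mod 360)
```

Call:
arm_command:
  plan:
    - [[0,0,0,0],[0,0,0,0],[0,0,0,0],[0,0,-2,0],[0,0,-6,0]]
  grip: -1

```text
time: 5.95
ee_pos: [440.2, -58.1, 280.4]
tool_rot: [-0.002, 0.669, 0.743, -0.001]
ft_force: [-0.1, 0.6, 1.0]
width: 58.9
grip_force: 0.0
```

```bash
python3 -c "
from h import *
go(505,245,340,-86)"
```

```text
t 5.95 pos [440.2 -58.1 280.4] yaw 6.0 zaxis [-0.004  0.001 -1.   ] j [-0.    0.5   0.12  2.14 -0.12  0.51  0.31] F [-0.1  0.6  1. ] w 58.9 
  shift [29.48  9.59 -5.96] turn 92.0 (mod 360)
```

Call:
arm_command:
  plan:
    - [[0,0,-5,10],[5,1,-6,20],[10,3,-6,30],[15,5,-6,40],[20,7,-6,50]]

```text
time: 6.58
ee_pos: [489.4, 149.7, 340.9]
tool_rot: [-0.0, 0.922, 0.388, 0.0]
ft_force: [1.2, -1.1, -0.4]
width: 93.0
grip_force: 0.0
```

```bash
python3 -c "
from h import *
go(505,245,340,-86)"
```

```text
t 6.575 pos [489.4 149.7 340.9] yaw -44.3 zaxis [ 0.  0. -1.] j [-0.62  0.51  0.41  1.91 -0.28  0.78 -0.83] F [ 1.2 -1.1 -0.4] w 93.0 
  shift [ 7.91 -5.54  0.09] turn 41.7 (mod 360)
```

Call:
arm_command:
  plan:
    - [[2,-1.4,0,10],[4,-2.8,0,20],[6,-4.2,0,31],[8,-5.5,0,42],[8,-5.5,0,42]]

```text
time: 7.2
ee_pos: [504.7, 246.0, 340.0]
tool_rot: [-0.0, 0.999, 0.038, -0.001]
ft_force: [-1.1, 0.3, -0.9]
width: 92.9
grip_force: 0.0
```

```bash
python3 - <<'E'
from h import *
go(522,247,230,-86)
c=cam("wrist"); cv2.imwrite("pics/w2.png",c["frame"][...,::-1]); W=pts(c)
def rep(W,h,reg,lo,hi,nm,mn):
    k,l,st,ce=cv2.connectedComponentsWithStats((reg&(h>lo)&(h<hi)).astype(np.uint8))
    for i in range(1,k):
        if st[i,4]>mn:
            q=W[l==i];r=cv2.minAreaRect(q[:,:2].astype(np.float32));print(nm,ce[i].round(),st[i,4],np.round(r[0],1),np.round(r[1],1),round(r[2],1),"z",np.median(q[:,2]).round(1))
reg=(W[...,0]>340)&(W[...,0]<600)&(W[...,1]>150)&(W[...,1]<340)
rep(W,W[...,2],reg,60,75,"grip",80);rep(W,W[...,2],reg,18,30,"block",150)
reg=(W[...,0]>340)&(W[...,0]<600)&(W[...,1]>-240)&(W[...,1]<140)
rep(W,W[...,2],reg,20,34,"fence?",150)
c=cam("side");W=pts(c);reg=(W[...,0]>380)&(W[...,0]<490)&(W[...,1]>-120)&(W[...,1]<0)
rep(W,W[...,2],reg,50,75,"bar",50);rep(W,W[...,2],reg,24,34,"disc",80)
c=cam("scene");W=pts(c)
rep(W,W[...,2],(W[...,0]>380)&(W[...,0]<490)&(W[...,1]>-120)&(W[...,1]<0),45,75,"barS",50)
E
```

```text
t 7.2 pos [504.7 246.  340. ] yaw -85.7 zaxis [-0.001  0.    -1.   ] j [-0.88  0.62  0.62  1.78 -0.45  0.89 -1.55] F [-1.1  0.3 -0.9] w 92.9 
  shift [ 1.74  0.03 10.99] turn 0.3 (mod 360)
grip [259. 171.] 625 [524.  246.6] [15.9 28.1] 88.7 z 67.5
grip [270. 313.] 99 [387.7 225.3] [ 7.4 15.4] 6.2 z 67.6
block [258. 160.] 1872 [524.2 246.6] [60.1 40.1] 88.8 z 23.7
block [269. 275.] 168 [401.3 226.3] [ 4.4 60.1] 4.2 z 21.0
fence? [462. 187.] 1318 [516.1  37.3] [ 12.7 107.2] 4.7 z 27.6
bar [261. 210.] 206 [438.9 -62.7] [13.8 57.2] 5.9 z 61.6
disc [250. 217.] 241 [421.7 -41.1] [64.3 29.5] 86.9 z 28.9
barS [285. 194.] 128 [437.8 -58.9] [17.  57.2] 6.9 z 55.9
```

View pics/w2.png

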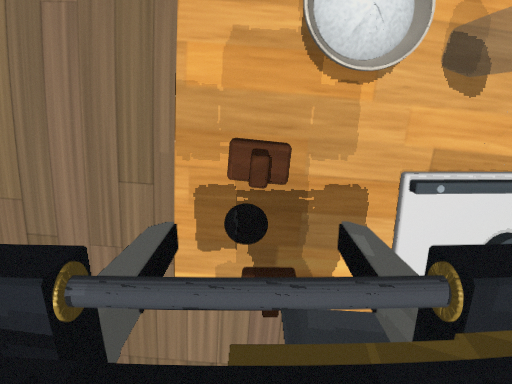

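Wide gauge at (259,165), narrow one half hidden at (270,275), black puck at (246,223). The bar is now parallel with the fence, cam about 1.6. Next I grasp the wide gauge along its length.

Call:
arm_command:
  plan:
    - [[1.9,0.1,4,5.5],[1.9,0.1,8,5.5],[1.9,0.1,12.3,5.5],[1.9,0.1,12.3,5.5]]

```text
time: 7.85
ee_pos: [523.3, 241.9, 215.4]
tool_rot: [0.001, 1.0, -0.014, -0.003]
ft_force: [0.2, 0.1, 0.7]
width: 92.8
grip_force: 0.0
```

Call:
arm_command:
  plan:
    - [[0,0,0,0],[0,0,0,0],[0,0,0,0],[0,0,0,0],[0,0,0,0]]
  grip: 1
  squeeze: 20

```text
time: 8.48
ee_pos: [524.4, 243.8, 218.0]
tool_rot: [-0.0, 1.0, -0.013, 0.0]
ft_force: [-0.0, 0.5, 0.1]
width: 47.8
grip_force: 0.0
```

Call:
arm_command:
  plan:
    - [[0,0,0,0],[0,0,0,0],[0,0,0,0],[0,0,0,0],[0,0,0,0]]

```text
time: 9.1
ee_pos: [524.4, 243.7, 217.7]
tool_rot: [-0.0, 1.0, -0.013, -0.0]
ft_force: [0.6, 0.3, -0.1]
width: 15.5
grip_force: 20.0
```

```bash
python3 -c "
from h import *
a=np.radians(4.4);R=np.array([[np.cos(a),-np.sin(a)],[np.sin(a),np.cos(a)]])
for b in ((37,118),(37,-104)):
    p=R@b+[456,-59];print(p);go(p[0],p[1],250,-85.6)"
```

```text
[483.83810651  61.4908288 ]
t 9.1 pos [524.4 243.7 217.7] yaw -91.5 zaxis [-0.  0. -1.] j [-0.79  0.8   0.52  1.82 -0.61  0.68 -1.51] F [ 0.6  0.3 -0.1] w 15.5 
  shift [-3.57 18.32 -3.23] turn -5.9 (mod 360)
[ 500.86973076 -159.85488219]
t 9.1 pos [524.4 243.7 217.7] yaw -91.5 zaxis [-0.  0. -1.] j [-0.79  0.8   0.52  1.82 -0.61  0.68 -1.51] F [ 0.6  0.3 -0.1] w 15.5 
  shift [-1.28 40.4  -3.23] turn -5.9 (mod 360)
```

Call:
arm_command:
  plan:
    - [[0,0,-3.2,0],[-0.9,4.6,-3.2,-2],[-1.8,9.2,-3.2,-4],[-2.7,13.8,-3.2,-5.9],[-3.6,18.3,-3.2,-5.9]]

```text
time: 9.72
ee_pos: [483.0, 60.0, 249.8]
tool_rot: [0.0, 0.999, 0.038, 0.0]
ft_force: [0.9, 0.4, -0.3]
width: 15.8
grip_force: 20.0
```

Call:
arm_command:
  plan:
    - [[0,0,0,0],[0,0,0,0]]

```text
time: 9.98
ee_pos: [483.7, 61.9, 249.7]
tool_rot: [-0.0, 0.999, 0.038, -0.0]
ft_force: [0.1, 0.2, -0.9]
width: 15.9
grip_force: 20.0
```

```bash
python3 - <<'E'
from h import *
go(483.8,61.5,230,-85.6)
c=cam("wrist"); cv2.imwrite("pics/w3.png",c["frame"][...,::-1])
W=pts(c);h=W[...,2]
k,l,st,ce=cv2.connectedComponentsWithStats(((h>20)&(h<34)&(W[...,0]>480)&(W[...,0]<560)&(W[...,1]>-240)&(W[...,1]<140)).astype(np.uint8))
for i in range(1,k):
    if st[i,4]>200:
        q=W[l==i];r=cv2.minAreaRect(q[:,:2].astype(np.float32));print(ce[i].round(),st[i,4],r,np.round(cv2.boxPoints(r),1))
E
```

```text
t 9.975 pos [483.7  61.9 249.7] yaw -85.6 zaxis [-0.     0.001 -1.   ] j [-0.48  0.65  0.47  2.06 -0.54  0.56 -1.12] F [ 0.1  0.2 -0.9] w 15.9 
  shift [0.01 0.05 1.97] turn -0.0 (mod 360)
[364. 170.] 5480 ((519.9671630859375, -12.094085693359375), (12.704177856445312, 204.76766967773438), 4.873027801513672) [[ 504.9   89.4]
 [ 522.3 -114.6]
 [ 535.  -113.6]
 [ 517.6   90.5]]
```

View pics/w3.png

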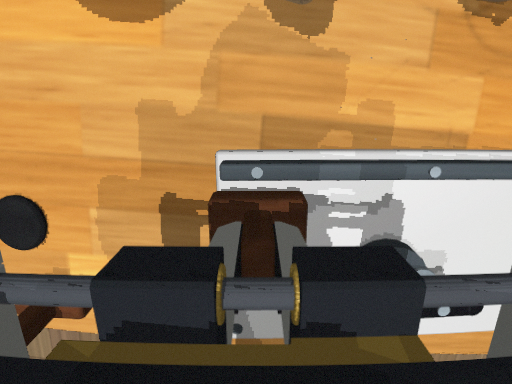

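The gauge is held at (257,220) over the board's left end, near side of the fence (fence at y about 170 px). I lower it a bit further in.

Call:
arm_command:
  plan:
    - [[0,0.6,0,0],[0,0.6,1,0],[0,0.6,1.7,0],[0,0.6,2,0],[0,0.6,2,0]]

```text
time: 10.65
ee_pos: [483.9, 55.7, 229.6]
tool_rot: [-0.0, 0.999, 0.038, -0.0]
ft_force: [-1.4, -0.4, 0.6]
width: 15.9
grip_force: 20.0
```

```bash
python3 -c "
from h import *
go(492.3,-52,229.5,-85.4)
go(501,-160.5,229.5,-85.4)"
```

```text
t 10.65 pos [483.9  55.7 229.6] yaw -85.6 zaxis [-0.001  0.    -1.   ] j [-0.44  0.68  0.43  2.07 -0.57  0.51 -1.09] F [-1.4 -0.4  0.6] w 15.9 
  shift [1.00e-02 1.08e+01 1.00e-02] turn -0.2 (mod 360)
t 10.65 pos [483.9  55.7 229.6] yaw -85.6 zaxis [-0.001  0.    -1.   ] j [-0.44  0.68  0.43  2.07 -0.57  0.51 -1.09] F [-1.4 -0.4  0.6] w 15.9 
  shift [6.000e-02 2.169e+01 1.000e-02] turn -0.2 (mod 360)
```

Call:
arm_command:
  plan:
    - [[0,2.2,0,0],[0,4.4,0,0],[0,6.6,0,0],[0,8.8,0,0],[0,10.8,0,0]]

```text
time: 11.28
ee_pos: [492.3, -52.5, 229.6]
tool_rot: [-0.0, 0.999, 0.038, -0.0]
ft_force: [-0.3, 1.3, 0.3]
width: 15.7
grip_force: 20.0
```

Call:
arm_command:
  plan:
    - [[0,2.5,0,0],[0,5,0,0],[0.1,7.5,0,0],[0.1,9.5,0,0],[0.1,10.3,0,0]]

```text
time: 11.9
ee_pos: [501.0, -155.8, 229.6]
tool_rot: [0.0, 0.999, 0.037, 0.0]
ft_force: [-0.2, 1.5, 2.3]
width: 15.8
grip_force: 20.0
```

```bash
python3 -c "
from h import *
go(501,-160.5,229.5,-85.4)"
```

```text
t 11.9 pos [ 501.  -155.8  229.6] yaw -85.7 zaxis [ 0.    -0.001 -1.   ] j [ 0.    0.71  0.4   1.97 -0.49  0.56 -0.76] F [-0.2  1.5  2.3] w 15.8 
  shift [-0.03  0.46  0.02] turn -0.3 (mod 360)
```

Nudging up to the stop.

Call:
arm_command:
  plan:
    - [[0,0.2,0,0],[0,0.4,0,0],[0,0.6,0,0],[0,0.6,0,0]]

```text
time: 12.4
ee_pos: [501.6, -160.5, 229.7]
tool_rot: [0.0, 0.999, 0.038, 0.0]
ft_force: [0.5, -1.2, -0.4]
width: 15.8
grip_force: 20.0
```

Call:
arm_command:
  plan:
    - [[0,0,0,0],[0,0,0,0],[0,0,0,0],[0,0,0,0],[0,0,0,0]]
  grip: -0.1

```text
time: 13.02
ee_pos: [501.5, -160.6, 229.8]
tool_rot: [0.0, 0.999, 0.038, -0.0]
ft_force: [0.2, -0.2, 0.2]
width: 51.0
grip_force: 0.0
```

Call:
arm_command:
  plan:
    - [[0,0,-3,0],[-1,0,-8,0],[-1.5,0,-12,0],[-1.5,0,-12,0],[-1.5,0,-12,0]]

```text
time: 13.65
ee_pos: [486.3, -161.3, 349.1]
tool_rot: [-0.0, 0.999, 0.038, -0.001]
ft_force: [0.6, 0.2, -0.6]
width: 51.3
grip_force: 0.0
```

```bash
python3 - <<'E'
from h import *
go(501,-160.5,229.5,-85.4)
c=cam("wrist"); cv2.imwrite("pics/w4.png",c["frame"][...,::-1]); W=pts(c)
def rep(W,lo,hi,nm,mn):
    h=W[...,2];reg=(W[...,0]>380)&(W[...,0]<560)&(W[...,1]>-240)&(W[...,1]<140)
    k,l,st,ce=cv2.connectedComponentsWithStats((reg&(h>lo)&(h<hi)).astype(np.uint8))
    for i in range(1,k):
        if st[i,4]>mn:
            q=W[l==i];r=cv2.minAreaRect(q[:,:2].astype(np.float32));print(nm,ce[i].round(),st[i,4],np.round(r[0],1),np.round(r[1],1),round(r[2],1),"z",np.median(q[:,2]).round(1))
rep(W,56,90,"hi",80);rep(W,33,42,"block",100);rep(W,22,32,"fence/disc",100)
E
```

```text
t 13.65 pos [ 486.3 -161.3  349.1] yaw -85.6 zaxis [-0.001  0.001 -1.   ] j [-0.08  0.52  0.54  1.9  -0.35  0.82 -0.85] F [ 0.6  0.2 -0.6] w 51.3 
  shift [ 1.48  0.04 11.96] turn -0.2 (mod 360)
hi [258. 175.] 689 [ 501.7 -160.6] [27.7 15.9] 4.6 z 79.5
hi [149. 229.] 862 [440.1 -61.5] [14.  56.9] 4.4 z 62.1
block [258. 165.] 1797 [ 501.8 -160.5] [38.2 59.8] 4.3 z 35.7
block [160. 215.] 169 [445.8 -63.7] [53.   9.2] 85.9 z 37.4
fence/disc [180. 140.] 4297 [497.9 -58.2] [ 66.3 293.5] 4.1 z 27.8
fence/disc [134. 211.] 1410 [438.1 -39.1] [57.  58.9] 69.9 z 28.3
```

View pics/w4.png

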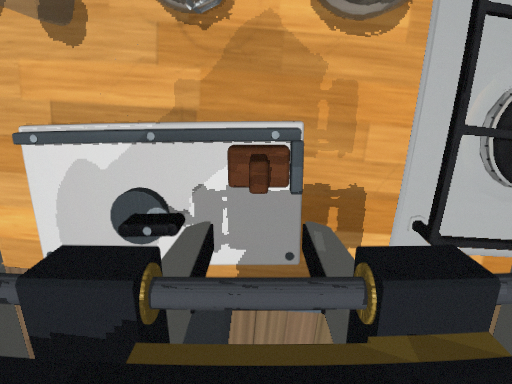

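The gauge stands at (258,165), right up against the stop at (297,165). The bar at (150,225) is parallel with the fence.

```bash
python3 -c "
from cell import bot
print(bot.close_job())"
```

```text
the job is handed in; nothing more can be done
None
```

I handed the job in at about 13.7 s of the 51 s; no verdict came back. In the last picture the roller was at about 1.57 rad (gap about 48 mm). The wide gauge stood released against the end stop at about y = -103 mm, and the narrow gauge was not moved.

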